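Slide the drip tray and cup home under the juicer spout

ROBOT

A 6-joint arm with a two-finger parallel gripper is mounted at the origin on a cart in front of the work surface, level with it; the furniture and walls round the work are solid. World frame = base frame: x ahead of the robot, y to its left, z up, the work surface at z = 0. Lengths are in m, angles in rad, forces in N, time in s.
With the tool pointing down it reaches from about 0.3 to 0.875 m from the base axis. Payload 6.4 kg.
Tool frame: the origin (TCP) lies midway between the tips of the shut fingers; the grasp point (between the pads) lies 19 mm behind it (grasp_offset is the distance from the TCP to the grasp point, in m); z points along the fingers, y is the line along which they close (so a half turn about z gives the same grasp; the last joint's range is limited). The gripper opens to 85 mm and grips with 20 to 120 N. Pads are 22 mm wide; open, the fingers measure 114 mm over their backs; the gripper's body (76 mm by 85 mm) begins 54 mm behind the grasp point. The pads swing forward as they close: fully open they stand 13 mm farther back than shut.
Start: joints at [-1.391, 0.181, 1.607, -0, 1.354, -0.206], TCP at [0.216, -0.533, 0.231] pointing down, gripper open.
Joint ranges: [-2.99, 2.99], [-0.89, 2.07], [0.3, 2.58], [-1.14, 4.28], [0, 2.63], [-3.12, 3.12]. Speed limits (rad/s): [2.57, 2.57, 3.01, 3.14, 3.14, 3.14].

INTERFACE

Orientations are given as a unit quaternion [w, x, y, z].
In Python, from bench import * gives the robot as it stands. The module is installed in compiled form; this text tells all that it offers.
- The arm moves only by the tool servo_tool, never from a script. Its argument "commands" is text: rows parted by semicolons, each of 7 numbers parted by spaces: the turn, a rotation vector about the tool's x, y, z in rad, then the shift along the tool's x, y, z in mm, then the opening, from 0 (shut) to 1 (fully open). In form: wx wy wz dx dy dz claw; .... A call has 1 to 5 rows; each row shifts and turns the commanded pose from where the row before left it, along the tool's axes as they then stand; what a row does not reach is not made up. A row lasts 1/8 s, in which the tool goes at most 62.5 mm and 10.7 degrees, less where a joint would pass 70% of its speed; a pose out of reach is approached as far as the arm can. A call with a gripper value outside its range is refused whole. The fingers move at their own pace and stop on an object; the grip force is fixed at half the most. Time passes only in rows, so rows that do not move let the fingers close. It gives the time, the measured TCP pose, the force, the opening and the grip force at its end, in the units of the state.
- get_obs(): the state, without advancing time (a new reading comes with each control period).
- camera(name): name is "scene" or "top" or "wrist"; returns the picture (384x512x3 uint8, blue, green, red); there is no depth.
- calibration(name): a dict with "fx", "fy", "cx", "cy" (pixels), "R" (3x3) and "t" (3): a world point X has camera coordinates R X + t. Camera axes: x right, y down, z forward; pixel columns grow to the right and rows downward; lengths in m; the calibration is good to about 2 mm. A picture is of the moment at which its call begins: read the wrist's pose just before it. calibration takes no time and is no camera call; for the wrist camera it gives the pose at the moment of the call.
- hand_in(): hands the job in; it is judged then, once.
The state is a dict: "time_s": time; "q": joint angles; "dq": joint speeds; "joint_efforts": joint torques, N m; "eef_pos": TCP position; "eef_rot": TCP orientation; "wrist_force": force on the tool from outside, world axes, zero at the start; "torque": the same for the moment, N m; "opening": opening from 0.0 (shut) to 1.0 (fully open); "grasp_force": force on a finger pad.
Only numpy, scipy, OpenCV 4.12 (cv2) and the standard library are available. Lean on these libraries where they do the work, as an engineer would, in place of code of your own. Each camera call takes 0.05 s, during which the arm holds its last target. There are 200 camera calls.

TASK

Get the citrus juicer ready: nudge the small china cup along the drip tray until it sits at the bottom of the curved wire fence, then push the tray straight in between the legs of the juicer stand until its far end is fully home against the back stop, so that the cup stands under the spout. Push the cup and the tray only along the surface: do not lift either of them or tip the cup over. Leave the bottle, the jigger and the salt cellar where they stand.

Things in the scene. Friction and masses are not known exactly. Their poses are not given: they have to be found in the camera images.
- stand: Fixed brass juicer stand; its foot is a flat U of 14 mm round bar on the worktop, open to the robot: a cross bar (the back stop) and two parallel legs 147 mm apart inside. Origin: on the worktop, midway between the legs, at the stop's front face. x: the way the tray slides in (within 0.15 rad of world x), y left, z up. A pillar 216 mm high stands behind the stop.
- spout (a point): Lower end of the spout of the reamer bowl, 84 mm above the worktop, on the stand's centre line 62 mm in front of the back stop; fixed, axes as the stand's. The bowl, held in the pillar's ring, is 105 mm across with its ring and its rim is 134 mm high, so there is no room for a gripper from above within 115 mm of the stop.
- tray: Loose rectangular brass drip tray, 220 mm long (x), 140 wide (y), 22 high, corner radius 16 mm, 0.5 to 1 kg, flat on the worktop before the stand, askew and off line. Origin: centre of its underside; x towards the end that goes in first. Upright rim 4 mm thick; inside, a level grate 14 mm above the worktop. Home, its origin is 110 mm before the stand's, axes parallel.
- cup_seat (a point): Centre of the cup's foot when it is home in the fence: on the grate, on the tray's centre line, 48 mm from the tray's origin towards the far end; axes as the tray's. The fence is a U of 5 mm wire, 12 mm above the grate, open to the near end; its round end stops the cup, with 3 mm free at each side; its legs spread to 98 mm, 30 mm before the seat.
- cup: Loose white china cup standing on the tray's grate, between the fence and the near end: round, no handle, 64 mm across at the rim, 54 mm at the foot, 52 mm high, 0.11 kg. Origin: centre of its underside; z up.
- bitters: Small stoppered bottle, 52 mm across, 138 mm high, standing to the right of the stand; leave it. Origin: centre of its underside.
- jigger: Brass double-cone jigger, 47 mm across, 86 mm high, standing to the right of the stand; leave it. Origin: centre of its underside.
- salt_cellar: Low marble salt cellar, 68 mm across, 34 mm high, near the front right of the worktop; leave it. Origin: centre of its underside.
- mouth (a point): Midway between the legs where their straight part ends, on the worktop, 70 mm in front of the back stop; from here to their ends, 30 mm nearer the robot, the legs splay outwards by 14 mm each as a lead-in. The 140 mm tray slides in between the legs on the worktop, with 3.5 mm to spare on each side. Axes as the stand's.
Things that resemble listed ones, but are neither listed nor needed, are in the scene too. What is shaped like the cup but blue is not meant.

How it is judged:
On the way, in this order (a step that is already met when the one before it is completed fails the run):
1. the cup sits at the bottom of the wire fence, upright on the tray (horizontal distance between cup and cup_seat below 0.007 m and angle between cup's own z axis and vertical below 0.1 rad), for 0.2 s.
2. the tray is home against the back stop with the cup under the spout (x of tray in the frame of stand above -0.114 m and angle between the x axis of tray and the x axis of stand, either way round below 0.05 rad and horizontal distance between cup and spout below 0.012 m), for 0.2 s.
At the end, for the whole second after the job is handed in: The tray lies flat between the legs with its far end within 4 mm of the back stop, within 6 mm of the centre line and square to within 0.05 rad; the cup stands upright on the grate within 8 mm of its seat in the fence and within 12 mm of the spout's axis; both at rest (all of step 2 and y of tray in the frame of stand between -0.006 and 0.006 m and angle between tray's own z axis and vertical below 0.03 rad and height (world z) of tray below 0.004 m and horizontal distance between cup and cup_seat below 0.008 m and angle between cup's own z axis and vertical below 0.1 rad and z of cup in the frame of tray between 0.01 and 0.018 m and linear speed of each of tray, cup below 0.01 m/s); the robot touches nothing.
It fails at once if the tray is lifted or tipped (height (world z) of tray above 0.008 m or angle between tray's own z axis and vertical above 0.08 rad).
It fails at once if the cup is lifted off the grate (z of cup in the frame of tray above 0.022 m).
It fails at once if the cup is tipped over (angle between cup's own z axis and vertical above 0.4 rad).
It fails at once if a bystander is disturbed (distance of any of bitters, jigger, salt_cellar from where it was at the start of the episode above 0.02 m).
It also fails if it takes over 72 s, if anything falls off the work surface, if the arm or the gripper's body presses on something with over 40 N, if the wrist force passes 120 N, or if a joint passes its speed limit or range.

## Working session

There is one attempt and no reset: what is moved stays moved. The work goes in short steps, Python scripts to look and compute and a tool call to move; the robot and the scene stay as the last step left them, time stands still between calls to the robot, and variables do not carry over. Pictures are saved under pics/ and viewed, at most 14 in all, crops included, and the job is handed in when it is done.

Besides the shell and the picture viewer there is one more tool, called after "Call:" as name(argument=value, ...) on one line, values as JSON. servo_tool: Moves the arm, as the interface text tells. Its arguments: {"type":"object","properties":{"commands":{"type":"string"}},"required":["commands"]}

```bash
mkdir -p pics
python3 - <<'E'
from bench import *
import cv2,numpy as np
for n in ("top","scene"):
    c=calibration(n);print(n,{k:np.round(v,4).tolist() for k,v in c.items()})
    cv2.imwrite(f"pics/{n}0.png",camera(n))
o=get_obs();print(o)
E
```

```text
top {'fx': 355.3104, 'fy': 355.3104, 'cx': 257.5581, 'cy': 193.0335, 'R': [[-0.0257, -0.9991, 0.0344], [-0.9846, 0.0193, -0.1739], [0.173, -0.0383, -0.9842]], 't': [-0.0446, 0.6261, 0.8972]}
scene {'fx': 417.7456, 'fy': 417.7456, 'cx': 260.7256, 'cy': 188.0966, 'R': [[0.4783, -0.8782, 0.0064], [-0.3549, -0.1999, -0.9133], [0.8033, 0.4345, -0.4073]], 't': [-0.347, 0.2766, 0.5436]}
{'time_s': 0.1, 'q': array([-1.39129650e+00,  1.81469677e-01,  1.60791220e+00, -1.40159109e-05,
        1.35377531e+00, -2.06324679e-01]), 'dq': array([-1.62811122e-04, -1.10693047e-03,  2.20036095e-04,  2.79307223e-05,
       -1.52915296e-03, -6.04955990e-04]), 'joint_efforts': array([-3.01841010e-05, -4.45878017e+01, -3.52239919e+01, -3.79780813e-04,
        4.11241053e-03, -1.56243368e-05]), 'eef_pos': array([ 0.21629505, -0.53223693,  0.23047056]), 'eef_rot': array([-7.82291211e-04,  9.81449476e-01,  1.91719362e-01,  3.65004830e-06]), 'wrist_force': array([ 0.84418612, -0.03025491, -0.27159885]), 'torque': array([-0.03989435, -0.00229621,  0.01848109]), 'grasp_force': 0.0, 'opening': 0.994462240475041}
```

View pics/top0.png

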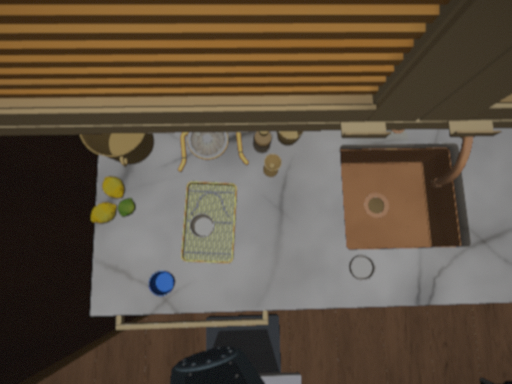

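View pics/scene0.png

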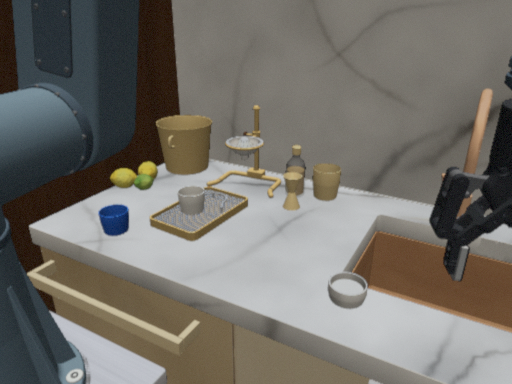

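Top view: tray about (210,222), white cup (203,226), stand bowl (209,141), leg tips (182,170) and (247,163), blue decoy (162,282). I'll enlarge it for measuring.

```bash
cat > h.py <<'E'
import cv2,numpy as np
from bench import *
def ray(c,uv,z):
    uv=np.atleast_2d(np.float64(uv)); R=np.array(c["R"]);t=np.array(c["t"])
    d=np.c_[(uv[:,0]-c["cx"])/c["fx"],(uv[:,1]-c["cy"])/c["fy"],np.ones(len(uv))]@R
    o=-R.T@t; return o+d*((z-o[2])/d[:,2])[:,None]
def proj(c,X):
    p=np.atleast_2d(X)@np.array(c["R"]).T+np.array(c["t"]); return np.c_[c["fx"]*p[:,0]/p[:,2]+c["cx"],c["fy"]*p[:,1]/p[:,2]+c["cy"]]
E
python3 - <<'E'
from h import *
a=cv2.imread("pics/top0.png")[125:275,165:265];b=cv2.imread("pics/scene0.png")[100:250,140:300]
A=cv2.resize(a,(400,600),interpolation=cv2.INTER_CUBIC);B=cv2.resize(b,(400,375),interpolation=cv2.INTER_CUBIC)
o=np.zeros((600,800,3),np.uint8);o[:,:400]=A;o[:375,400:]=B
cv2.imwrite("pics/z0.png",cv2.convertScaleAbs(o,alpha=1.4))
c=calibration("top")
print(ray(c,[[189,182],[237,184],[235,263],[182,261]],.022).round(3),ray(c,[[203,226]],.066).round(3),ray(c,[[182,170],[247,163]],.007).round(3))
w=calibration("wrist");print({k:np.round(v,3).tolist() for k,v in w.items()})
print((-np.array(w["R"]).T@w["t"]).round(3))
E
```

```text
[[ 0.666  0.129  0.022]
 [ 0.658 -0.004  0.022]
 [ 0.442  0.005  0.022]
 [ 0.451  0.146  0.022]] [[0.539 0.085 0.066]] [[ 0.704  0.152  0.007]
 [ 0.721 -0.033  0.007]]
{'fx': 290.931, 'fy': 290.931, 'cx': 255.896, 'cy': 191.928, 'R': [[0.376, -0.927, -0.001], [-0.891, -0.362, 0.274], [-0.255, -0.102, -0.962]], 't': [-0.575, -0.036, 0.378]}
[ 0.28  -0.507  0.373]
```

View pics/z0.png

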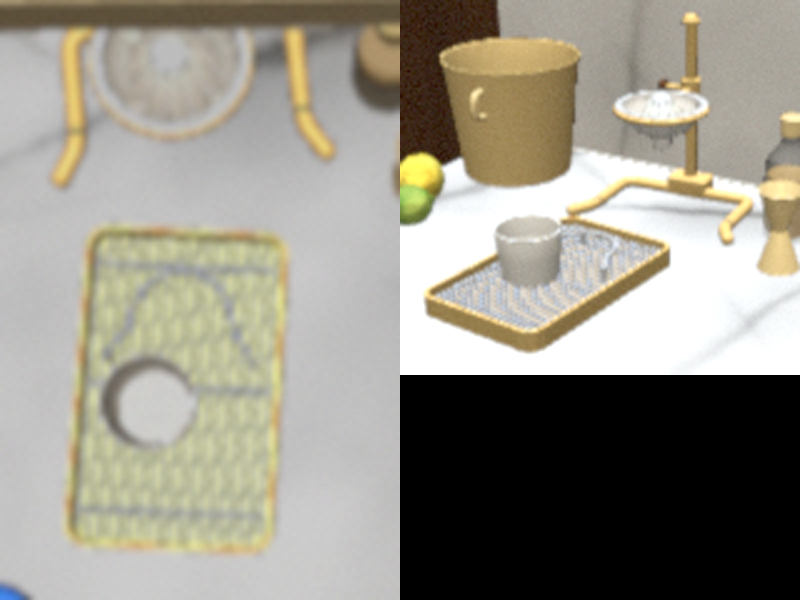

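Run:
```python
from h import *
c=calibration("top")
P=lambda l,z: ray(c,np.array(l)/4+[164.6,124.6],z)[:,:2]
T=P([[88,226],[289,232],[272,552],[67,545]],.022)
print("tray",T.round(4),"c",T.mean(0).round(4))
d=(T[0]+T[1]-T[2]-T[3])/2;e=(T[0]+T[3]-T[1]-T[2])/2
print(np.linalg.norm(d),np.arctan2(d[1],d[0]),np.linalg.norm(e),np.arctan2(-e[0],e[1]))
for q in ([[75,135],[299,120]],[[60,182],[328,153]],[[74,45],[294,38]]):
  L=P(q,.007);v=L[0]-L[1];print("leg",L.round(4),"mid",L.mean(0).round(4),np.linalg.norm(v),np.arctan2(-v[0],v[1]))
print("bowl",P([[172,57]],.134).round(4),"cup rim",P([[149,402]],.066).round(4),P([[103,402],[198,402]],.066).round(4))
```

```text
tray [[ 0.6683  0.136 ]
 [ 0.6615 -0.0032]
 [ 0.443   0.0116]
 [ 0.4512  0.148 ]] c [0.556  0.0731]
0.21825346794827358 -0.061360634240253425 0.13797733752668626 -0.05441688291258509
leg [[ 0.738   0.1482]
 [ 0.7465 -0.0113]] mid [0.7422 0.0685] 0.1597645701231778 0.05358562875906086
leg [[ 0.7037  0.1584]
 [ 0.7218 -0.0316]] mid [0.7127 0.0634] 0.19087877791189578 0.0945443187479962
leg [[ 0.805   0.1496]
 [ 0.8081 -0.0087]] mid [0.8065 0.0705] 0.15839058767656855 0.01975794988496364
bowl [[0.7519 0.0663]] cup rim [[0.5414 0.0885]] [[0.5421 0.1181]
 [0.5407 0.0568]]
```

Measured: tray centre (0.556, 0.073), yaw −0.06. The cup (0.541, 0.0885) has the right 61 mm rim width. Stand mouth is about (0.742, 0.068), yaw about +0.04, and the leg spacing of 160 mm also fits. I'm moving behind the cup now.

Call:
servo_tool(commands="0 0 0 41 -41 0 0.33;0 0 0 41 -41 0 0.33;0 0 0 41 -41 0 0.33;0 0 0 41 -41 0 0.33;0 0 0 41 -41 0 0.33")

```text
time_s: 0.72
eef_pos: [0.3294, -0.2638, 0.231]
eef_rot: [-0.0, 0.982, 0.191, 0.0]
wrist_force: [0.9, -0.1, 0.4]
opening: 0.332
grasp_force: 0.0
```

Call:
servo_tool(commands="0 0 0 41 -41 0 0.33;0 0 0 41 -41 0 0.33;0 0 0 41 -41 0 0.33;0 0 0 41 -41 0 0.33;0 0 0 41 -41 0 0.33")

```text
time_s: 1.35
eef_pos: [0.4423, 0.0033, 0.2313]
eef_rot: [0.0, 0.981, 0.192, 0.0]
wrist_force: [1.6, -0.4, 0.6]
opening: 0.325
grasp_force: 0.0
```

Call:
servo_tool(commands="0 0 0.133 40 -40 0 0.33;0 0 0.133 40 -30 0 0.33;0 0 0.133 0 0 0 0.33;0 0 0.133 0 0 0 0.33;0 0 0.133 0 0 0 0.33")

```text
time_s: 1.98
eef_pos: [0.4948, 0.0929, 0.2307]
eef_rot: [0.0, 0.99, -0.141, -0.001]
wrist_force: [-0.2, 0.5, 0.1]
opening: 0.332
grasp_force: 0.0
```

```bash
cat >> h.py <<'E'
from scipy.spatial.transform import Rotation as Ro
def pose():
    o=get_obs(); R=Ro.from_quat(np.roll(o["eef_rot"],-1)).as_matrix(); return np.array(o["eef_pos"]),R,o
def say():
    p,R,o=pose();print("t",round(o["time_s"],2),"p",p.round(4),"x",R[:,0].round(3),"ang",round(float(np.arctan2(R[1,0],R[0,0])),3),"z",R[:,2].round(3),"op",round(o["opening"],2),"F",o["wrist_force"].round(1),"q",o["q"].round(2))
E
python3 - <<'E'
from h import *
say()
c=calibration("wrist");cv2.imwrite("pics/w1.png",camera("wrist"));np.save("w1.npy",np.array([c],dtype=object),allow_pickle=True)
im=cv2.imread("pics/w1.png");cv2.imwrite("pics/w1b.png",cv2.resize(im,(800,600)))
E
```

```text
t 1.98 p [0.4948 0.0929 0.2307] x [ 0.96  -0.279 -0.001] ang -0.283 z [-0.001  0.    -1.   ] op 0.33 F [-0.2  0.5  0.1] q [-0.05  0.02  1.78 -0.    1.34  1.8 ]
```

View pics/w1b.png

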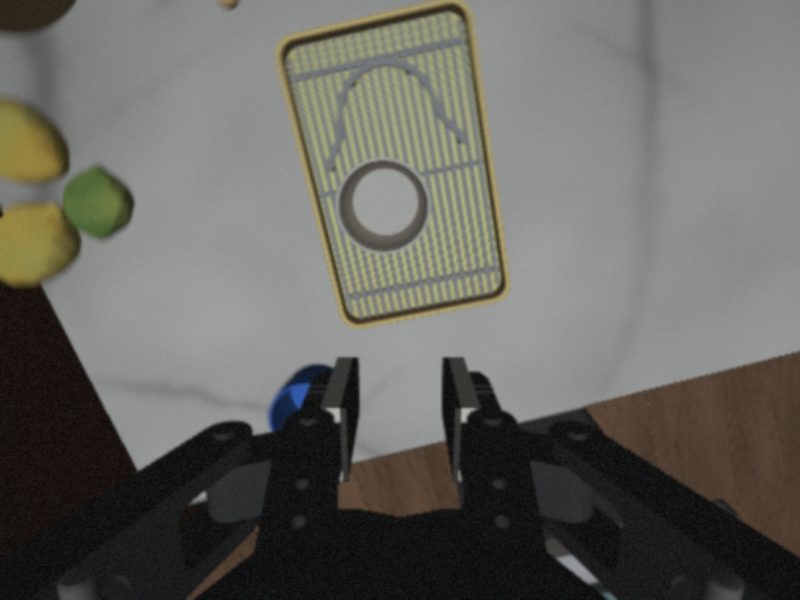

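The wrist view shows the tray with corners (277,45), (468,0), (509,294), (348,327), the cup rim at (384,205), the fence apex at (388,62), and both fingers at the bottom.

Run:
```python
from h import *
c=np.load("w1.npy",allow_pickle=True)[0]
P=lambda l,z: ray(c,np.array(l)*.64,z)[:,:2]
T=P([[275,42],[470,-3],[511,297],[345,329]],.022);print(T.round(4))
ctr=T.mean(0);d=(T[0]+T[1]-T[2]-T[3])/2;e=(T[0]+T[3]-T[1]-T[2])/2
print("c",ctr.round(4),np.linalg.norm(d),np.arctan2(d[1],d[0]),np.linalg.norm(e),np.arctan2(-e[0],e[1]))
y=(np.arctan2(d[1],d[0])+np.arctan2(-e[0],e[1]))/2
seat=ctr+.048*np.array([np.cos(y),np.sin(y)])
cup=P([[384,205]],.066)[0];fe=P([[388,62],[330,168],[463,140]],.026)
print("yaw",y,"seat",seat.round(4),"cup",cup.round(4),"fence",fe.round(4))
p,R,o=pose()
v=seat-cup;print("push",v.round(4),np.hypot(*v),np.arctan2(v[1],v[0]))
for n,X in (("cup",cup),("seat",seat)): print(n,"in tool mm",((np.r_[X,p[2]]-p)@R*1e3).round(1))
```

```text
[[ 0.6667  0.1315]
 [ 0.6553 -0.0044]
 [ 0.4418  0.0143]
 [ 0.4533  0.1506]]
c [0.5543 0.073 ] 0.21429479818354386 -0.08826816350631989 0.1365825409719254 -0.08332003042779494
yaw -0.08579409696705742 seat [0.6021 0.0689] cup [0.5424 0.0888] fence [[0.632  0.0602]
 [0.5765 0.1213]
 [0.5681 0.0229]]
push [ 0.0597 -0.0199] 0.06292298351796602 -0.3220407269243451
cup in tool mm [46.7 -9.7 -0.1]
seat in tool mm [ 1.096e+02 -7.600e+00 -1.000e-01]
```

Call:
servo_tool(commands="0 0 0 -16 -9 0 0.33;0 0 0 0 0 50 0.33;0 0 0 0 0 50 0.33;0 0 0 0 0 50 0.33;0 0 0 0 0 47 0.33")

```text
time_s: 2.65
eef_pos: [0.4812, 0.1064, 0.033]
eef_rot: [-0.0, 0.99, -0.138, -0.0]
wrist_force: [0.3, -0.1, -0.1]
opening: 0.328
grasp_force: 0.0
```

Call:
servo_tool(commands="0 0.11 0 0 0 0 0.33;0 0.11 0 0 0 0 0.33;0 0 0 0 0 0 0.33")

```text
time_s: 3.02
eef_pos: [0.4792, 0.1067, 0.0333]
eef_rot: [0.015, 0.985, -0.136, 0.107]
wrist_force: [0.4, 0.4, -0.1]
opening: 0.332
grasp_force: 0.0
```

Run:
```python
from h import *
say()
a=camera("wrist");b=camera("scene")[120:260,130:290]
o=np.zeros((300,743,3),np.uint8);o[:,:400]=cv2.resize(a,(400,300));o[:,400:]=cv2.resize(b,(343,300))
cv2.imwrite("pics/v2.png",o)
```

```text
t 3.02 p [0.4792 0.1067 0.0333] x [ 0.94  -0.265  0.215] ang -0.275 z [ 0.206 -0.059 -0.977] op 0.33 F [ 0.4  0.4 -0.1] q [ 0.02  0.18  2.09 -0.1   0.66  1.94]
```

View pics/v2.png

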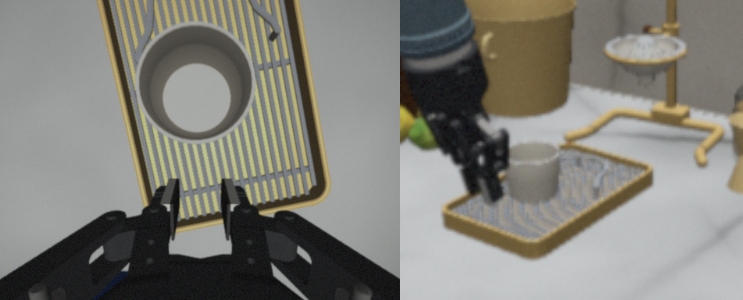

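The fingers sit centred behind the cup, above the grate. Next I push gently.

Call:
servo_tool(commands="0 0 0 10 0 2.2 0.33;0 0 0 10 0 2.2 0.33;0 0 0 5 0 1.1 0.33;0 0 0 5 0 1.1 0.33;0 0 0 5 0 1.1 0.33")

```text
time_s: 3.75
eef_pos: [0.5168, 0.0956, 0.0342]
eef_rot: [0.015, 0.984, -0.138, 0.108]
wrist_force: [-1.5, 0.2, 0.3]
opening: 0.328
grasp_force: 0.3
```

Call:
servo_tool(commands="0 0 0 5 0 1.1 0.33;0 0 0 5 0 1.1 0.33;0 0 0 5 0 1.1 0.33;0 0 0 5 0 1.1 0.33;0 0 0 5 0 1.1 0.33")

```text
time_s: 4.38
eef_pos: [0.5417, 0.0886, 0.0345]
eef_rot: [0.015, 0.984, -0.138, 0.109]
wrist_force: [0.1, 0.2, 0.5]
opening: 0.332
grasp_force: 0.3
```

Call:
servo_tool(commands="0 0 0 5 0 1.1 0.33;0 0 0 5 0 1.1 0.33;0 0 0 4 0 0.9 0.33;0 0 0 0 0 0 0.33")

```text
time_s: 4.88
eef_pos: [0.5556, 0.0846, 0.0346]
eef_rot: [0.015, 0.984, -0.138, 0.109]
wrist_force: [0.0, -0.2, 1.0]
opening: 0.334
grasp_force: 0.0
```

Run:
```python
from h import *
say()
c=calibration("wrist");np.save("w3.npy",np.array([c],dtype=object),allow_pickle=True)
a=camera("wrist");b=camera("scene")[120:260,130:290];ct=calibration("top");t=camera("top")[125:275,165:265]
o=np.zeros((600,800,3),np.uint8);o[:300,:400]=cv2.resize(a,(400,300));o[300:,:343]=cv2.resize(b,(343,300));o[:,400:]=cv2.resize(t,(400,600),interpolation=cv2.INTER_CUBIC)
cv2.imwrite("pics/v3.png",cv2.convertScaleAbs(o,alpha=1.3))
```

```text
t 4.88 p [0.5556 0.0846 0.0346] x [ 0.938 -0.269  0.219] ang -0.279 z [ 0.21  -0.06  -0.976] op 0.33 F [ 0.  -0.2  1. ] q [-0.03  0.31  1.93 -0.08  0.69  1.88]
```

View pics/v3.png

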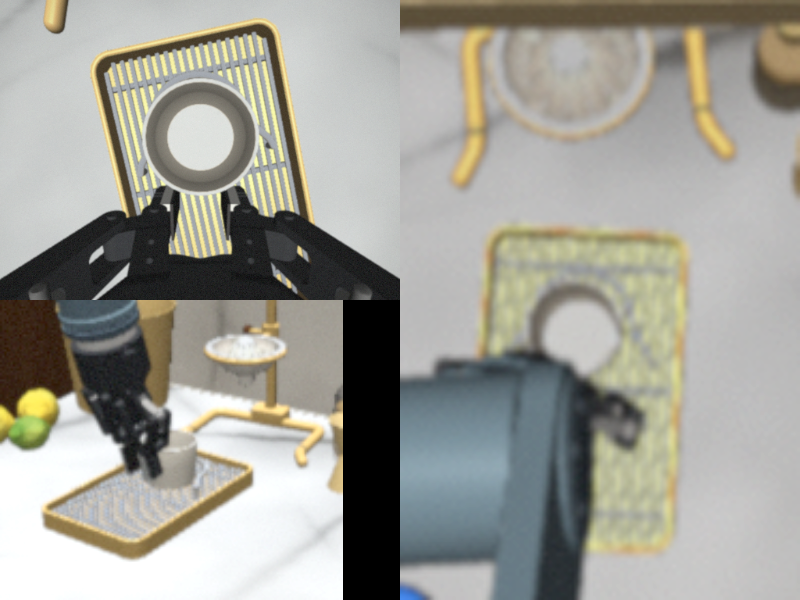

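The cup has slid upright into the fence mouth and is roughly 12 mm short, with its rim at (576,326) in the top crop. I'm continuing slowly.

Call:
servo_tool(commands="0 0 0 3 -0.3 0.6 0.33;0 0 0 3 -0.3 0.6 0.33;0 0 0 3 -0.3 0.6 0.33;0 0 0 2 0 0.4 0.33")

```text
time_s: 5.52
eef_pos: [0.5664, 0.0825, 0.0348]
eef_rot: [0.015, 0.984, -0.138, 0.109]
wrist_force: [-0.2, 0.7, 0.8]
opening: 0.335
grasp_force: 0.2
```

Call:
servo_tool(commands="0 0 0 2 0 0.4 0.33;0 0 0 1 0 0.2 0.33")

```text
time_s: 5.78
eef_pos: [0.5692, 0.0816, 0.0348]
eef_rot: [0.015, 0.984, -0.138, 0.109]
wrist_force: [-0.1, 0.4, 0.2]
opening: 0.327
grasp_force: 0.4
```

Call:
servo_tool(commands="0 0 0 1 0 0.2 0.33;0 0 0 1 0 0.2 0.33")

```text
time_s: 6.02
eef_pos: [0.5699, 0.0814, 0.0344]
eef_rot: [0.015, 0.984, -0.138, 0.107]
wrist_force: [-6.9, 2.3, 3.6]
opening: 0.329
grasp_force: 3.1
```

Run:
```python
from h import *
say()
c=calibration("wrist");np.save("w4.npy",np.array([c],dtype=object),allow_pickle=True)
a=camera("wrist");t=camera("top")[125:275,165:265]
o=np.zeros((600,800,3),np.uint8);o[:480,:400]=cv2.resize(a[:250,100:308],(400,480));o[:,400:]=cv2.resize(t,(400,600),interpolation=cv2.INTER_CUBIC)
cv2.imwrite("pics/v4.png",cv2.convertScaleAbs(o,alpha=1.3))
```

```text
t 6.03 p [0.5699 0.0814 0.0344] x [ 0.939 -0.269  0.216] ang -0.279 z [ 0.207 -0.06  -0.976] op 0.33 F [-6.9  2.3  3.6] q [-0.03  0.34  1.89 -0.08  0.71  1.87]
```

View pics/v4.png

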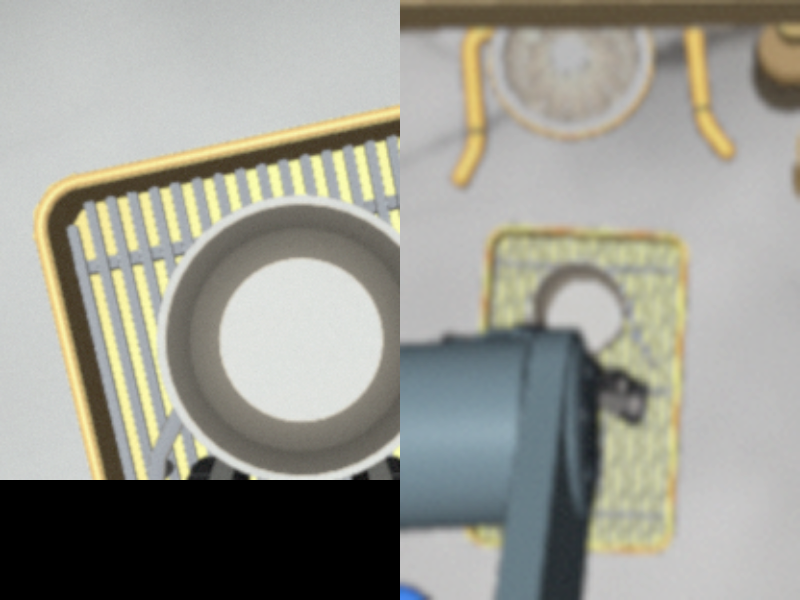

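Force rose to 7 N opposite to the push, and the cup moved (60, −20) mm as planned, so it is home in the fence and the tray hasn't moved. I'm backing off and going round behind the tray.

Call:
servo_tool(commands="0 0 0 -6 0 -1.3 0.33;0 0 0 -18 0 -4 0.33;0 -0.11 0 0 0 0 0.33;0 -0.108 0 0 0 0 0.33;0 0 0 0 0 -30 0.33")

```text
time_s: 6.75
eef_pos: [0.547, 0.0872, 0.0631]
eef_rot: [0.0, 0.99, -0.14, -0.001]
wrist_force: [0.2, -0.8, -0.2]
opening: 0.335
grasp_force: 0.0
```

Call:
servo_tool(commands="0 0 -0.105 0 0 -30 0.33;0 0 -0.105 0 0 0 0.6;0 0 0 -47 4.5 0 0.6;0 0 0 -47 4.5 0 0.6;0 0 0 -47 4.5 0 0.6")

```text
time_s: 7.38
eef_pos: [0.4047, 0.0841, 0.0946]
eef_rot: [0.0, 0.999, -0.035, 0.002]
wrist_force: [-1.0, -0.1, 0.4]
opening: 0.601
grasp_force: 0.0
```

Run:
```python
from h import *
say()
c=calibration("wrist");np.save("w5.npy",np.array([c],dtype=object),allow_pickle=True)
cv2.imwrite("pics/w5.png",cv2.resize(camera("wrist"),(800,600)))
```

```text
t 7.38 p [0.4047 0.0841 0.0946] x [ 0.998 -0.069  0.003] ang -0.069 z [ 0.003 -0.001 -1.   ] op 0.6 F [-1.  -0.1  0.4] q [-0.08 -0.    2.12 -0.    1.03  1.56]
```

View pics/w5.png

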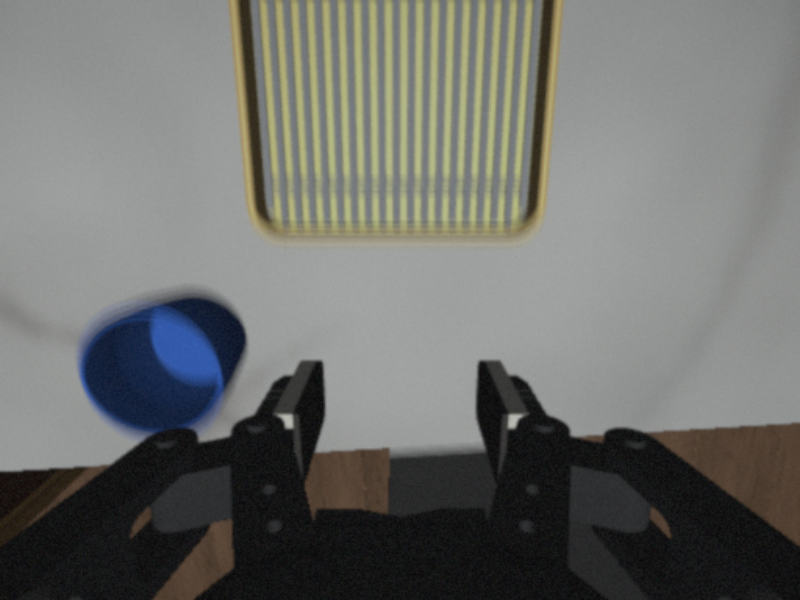

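The tray's near edge is level in the wrist view (row 243, x from 258 to 540), so its yaw matches the tool's (−0.07), and it is centred. I'm fitting the stand pose and checking clearance to the blue cup.

Run:
```python
from h import *
from scipy.optimize import least_squares
c5=np.load("w5.npy",allow_pickle=True)[0]
P=lambda l,z: ray(c5,np.array(l)*.64,z)[:,:2]
print("blue right",P([[222,370],[152,370]],.052).round(4));print("near rim corners",P([[250,243],[546,243]],.022).round(4),P([[236,80],[557,80]],.022).round(4))
print("edge",P([[450,450]],0).round(3))
c=calibration("top")
px=np.array([[75,132],[299,117],[60,180],[328,152],[172,57]])/4+164.6-np.array([0,40])
M=np.array([[-.07,.0805,.007],[-.07,-.0805,.007],[-.1,.0945,.007],[-.1,-.0945,.007],[-.062,0,.134]])
def f(a,full=0):
    R=Ro.from_euler("z",a[2]).as_matrix();r=proj(c,M@R.T+[a[0],a[1],0])-px
    return r.ravel()
s=least_squares(f,[.81,.07,.03]);print("stand",s.x.round(4),s.fun.reshape(-1,2).round(1))
R=Ro.from_euler("z",s.x[2]).as_matrix();h=np.array([s.x[0],s.x[1],0])+R@[-.11,0,0];print("tray home",h.round(4), "near mid",(h+R@[-.11,0,0]).round(4))
```

```text
blue right [[0.3942 0.1628]
 [0.3964 0.1937]]
near rim corners [[0.4455 0.1516]
 [0.4356 0.0112]] [[0.5161 0.1464]
 [0.5064 0.0077]]
edge [[0.311 0.06 ]]
stand [0.8138 0.0721 0.0772] [[ 0.4  0.8]
 [ 0.8 -0.5]
 [-0.1 -0.6]
 [-0.6  0.4]
 [-0.4 -0.1]]
tray home [0.7042 0.0636 0.    ] near mid [0.5945 0.0552 0.    ]
```

Call:
servo_tool(commands="0 0 0 0 0 46 0.6;0 0 0 0 0 46 0.6;0 0 0 18 0 1 0.6;0 0 0 3 0 0 0.6;0 0 0 3 0 0 0.6")

```text
time_s: 8.05
eef_pos: [0.4305, 0.0824, 0.0021]
eef_rot: [0.0, 0.999, -0.035, 0.002]
wrist_force: [-0.5, 0.4, -0.4]
opening: 0.604
grasp_force: 0.0
```

Call:
servo_tool(commands="0 0 -0.008 5 1.4 0 0.6;0 0 -0.008 5 1.5 0 0.6;0 0 -0.008 5 1.5 0 0.6;0 0 -0.008 5 1.6 0 0.6;0 0 -0.008 5 1.6 0 0.6")

```text
time_s: 8.68
eef_pos: [0.4521, 0.0739, 0.0013]
eef_rot: [0.0, 1.0, -0.014, -0.001]
wrist_force: [-7.5, 1.7, 6.1]
opening: 0.599
grasp_force: 3.7
```

Call:
servo_tool(commands="0 0 -0.008 5 1.6 0 0.6;0 0 -0.008 5 1.7 0 0.6;0 0 -0.008 5 1.7 0 0.6;0 0 -0.008 5 1.7 0 0.6;0 0 0 0 0 0 0.6")

```text
time_s: 9.3
eef_pos: [0.4733, 0.0666, 0.0015]
eef_rot: [0.0, 1.0, 0.002, -0.0]
wrist_force: [-3.9, 0.3, -0.1]
opening: 0.599
grasp_force: 1.9
```

Run:
```python
from h import *
say()
c=calibration("wrist");np.save("w6.npy",np.array([c],dtype=object),allow_pickle=True)
a=camera("wrist");t=camera("top")[125:275,165:265]
o=np.zeros((600,800,3),np.uint8);o[:300,:400]=cv2.resize(a,(400,300));o[:,400:]=cv2.resize(t,(400,600),interpolation=cv2.INTER_CUBIC)
cv2.imwrite("pics/v6.png",cv2.convertScaleAbs(o,alpha=1.3))
```

```text
t 9.3 p [0.4733 0.0666 0.0015] x [ 1.     0.003 -0.   ] ang 0.003 z [-0. -0. -1.] op 0.6 F [-3.9  0.3 -0.1] q [-0.11  0.32  1.98 -0.    0.84  1.46]
```

View pics/v6.png

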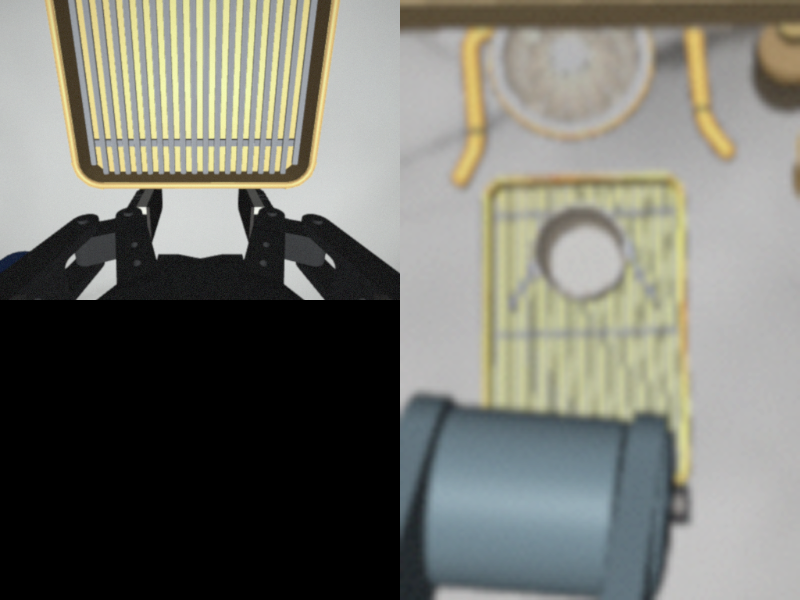

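The tray is moving squarely with the tool and the cup is still in the fence. The far corners are at (484,178) and (686,178) in the top crop.

```bash
cat > st.py <<'E'
from h import *
S=np.array([.8138,.0721]);YS=.07
def line(X,name):
    X=np.atleast_2d(X)-S;u=np.array([np.cos(YS),np.sin(YS)]);v=np.array([-u[1],u[0]])
    print(name,"stand xy mm",(np.c_[X@u,X@v]*1e3).round(1))
E
python3 - <<'E'
from st import *
c=calibration("top")
T=ray(c,np.array([[84,178],[286,178],[290,480]])/4+[164.6,124.6],.022)[:,:2]
print(T.round(4));e=T[0]-T[1];print(np.hypot(*e),np.arctan2(-e[0],e[1]));line(T[:2].mean(0),"far mid")
p,R,o=pose();C=p[:2]+R[:2,0]*.121-R[:2,1]*.0015;print("C pred",C);line(C,"C");line(C+R[:2,0]*.11,"far pred")
B=ray(c,np.array([[75,132],[299,117],[60,180],[328,152],[75,50],[294.5,40]])/4+[164.6,124.6],.007)[:,:2];line(B,"legs")
w=np.load("w6.npy",allow_pickle=True)[0];n=ray(w,np.array([[76,170],[321,170],[60,80],[330,80]])*1.28,.022)[:,:2];print(n.round(4))
E
```

```text
[[ 0.7026  0.1391]
 [ 0.7002 -0.0017]
 [ 0.4904 -0.0012]]
0.14075736691253496 -0.017195419919967262
far mid stand xy mm [[-112.4    4.5]]
C pred [0.59430165 0.06845175]
C stand xy mm [[-219.2   11.7]]
far pred stand xy mm [[-109.5    4.4]]
legs stand xy mm [[ -68.1   81.1]
 [ -70.7  -78.7]
 [-102.3   93.7]
 [ -98.3  -97.1]
 [  -7.2   77.5]
 [ -12.9  -80.5]]
[[ 0.4953  0.1367]
 [ 0.4957 -0.0036]
 [ 0.5446  0.1376]
 [ 0.545  -0.0009]]
```

Call:
servo_tool(commands="0 0 -0.006 5 1.4 0 0.6;0 0 -0.006 5 1.4 0 0.6;0 0 -0.006 5 1.5 0 0.6;0 0 -0.006 5 1.5 0 0.6;0 0 -0.006 5 1.5 0 0.6")

```text
time_s: 10.02
eef_pos: [0.4997, 0.0595, 0.0017]
eef_rot: [0.0, 1.0, 0.017, 0.001]
wrist_force: [-4.2, 0.0, -3.1]
opening: 0.6
grasp_force: 1.7
```

Call:
servo_tool(commands="0 0 -0.006 5 1.6 0 0.6;0 0 -0.006 5 1.6 0 0.6;0 0 -0.006 5 1.6 0 0.6;0 0 -0.004 4 1.6 0 0.6;0 0 0 0 0 0 0.6")

```text
time_s: 10.65
eef_pos: [0.5197, 0.0537, 0.0021]
eef_rot: [0.0, 1.0, 0.027, 0.002]
wrist_force: [-1.1, -0.8, -0.8]
opening: 0.596
grasp_force: 0.8
```

Run:
```python
from h import *
say()
a=camera("wrist");t=camera("top")[125:275,165:265];b=camera("scene")[120:220,150:290]
o=np.zeros((600,800,3),np.uint8);o[:300,:400]=cv2.resize(a,(400,300));o[300:585,:400]=cv2.resize(b,(400,285));o[:,400:]=cv2.resize(t,(400,600),interpolation=cv2.INTER_CUBIC)
cv2.imwrite("pics/v7.png",cv2.convertScaleAbs(o,alpha=1.3))
```

```text
t 10.65 p [0.5197 0.0537 0.0021] x [0.998 0.055 0.003] ang 0.055 z [ 0.004 -0.001 -1.   ] op 0.6 F [-1.1 -0.8 -0.8] q [-0.12  0.4   1.87 -0.    0.87  1.39]
```

View pics/v7.png

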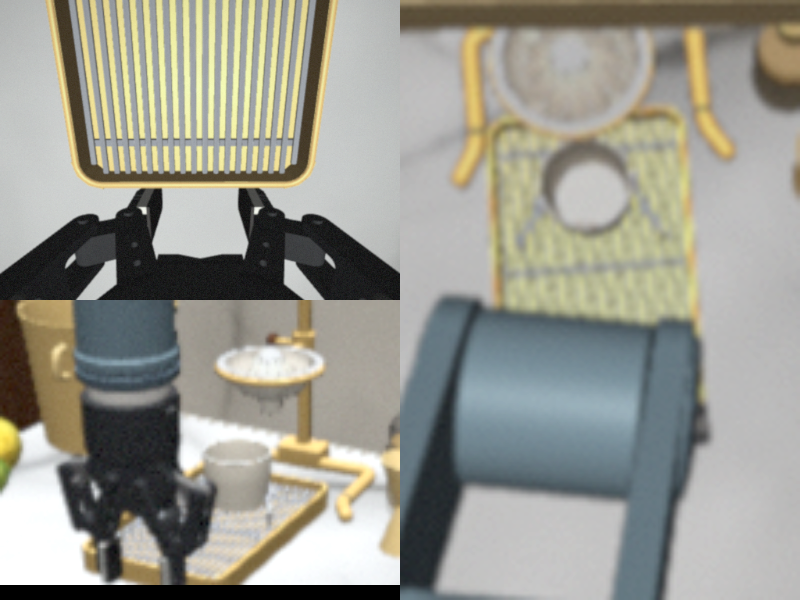

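The tray's far end is entering centred between the legs (tray edges 487 and 687, inner leg edges about 484 and 692 in the top crop). Now I push straight in.

Call:
servo_tool(commands="0 0 0 4 0 0 0.6;0 0 0 4 0 0 0.6;0 0 0 4 0 0 0.6;0 0 0 4 0 0 0.6;0 0 0 4 0 0 0.6")

```text
time_s: 11.42
eef_pos: [0.5375, 0.0553, 0.0019]
eef_rot: [0.0, 1.0, 0.028, -0.0]
wrist_force: [-7.7, -0.1, 5.1]
opening: 0.596
grasp_force: 3.7
```

Call:
servo_tool(commands="0 0 0 4 0 0 0.6;0 0 0 4 0 0 0.6;0 0 0 4 0 0 0.6;0 0 0 4 0 0 0.6;0 0 0 4 0 0 0.6")

```text
time_s: 12.05
eef_pos: [0.5575, 0.0563, 0.0019]
eef_rot: [0.0, 1.0, 0.027, -0.0]
wrist_force: [-6.8, -2.1, 3.7]
opening: 0.598
grasp_force: 3.5
```

Run:
```python
from h import *
say()
a=camera("wrist");t=camera("top")[125:275,165:265];b=camera("scene")[120:220,150:290]
o=np.zeros((600,800,3),np.uint8);o[:300,:400]=cv2.resize(a,(400,300));o[300:585,:400]=cv2.resize(b,(400,285));o[:,400:]=cv2.resize(t,(400,600),interpolation=cv2.INTER_CUBIC)
cv2.imwrite("pics/v8.png",cv2.convertScaleAbs(o,alpha=1.3))
```

```text
t 12.05 p [0.5575 0.0563 0.0019] x [ 0.998  0.055 -0.001] ang 0.055 z [-0.001 -0.    -1.   ] op 0.6 F [-6.8 -2.1  3.7] q [-0.11  0.46  1.77 -0.    0.91  1.41]
```

View pics/v8.png

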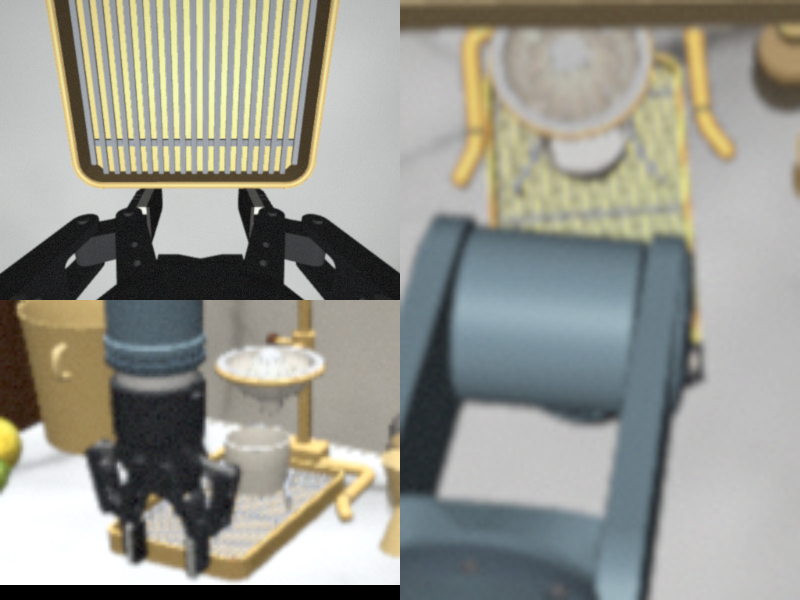

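The tray is sliding cleanly between the legs, with the cup moving under the bowl and about 25 mm to go.

Call:
servo_tool(commands="0 0 0 4 0 0 0.6;0 0 0 4 0 0 0.6;0 0 0 4 0 0 0.6;0 0 0 4 0 0 0.6;0 0 0 3 0 0 0.6")

```text
time_s: 12.82
eef_pos: [0.5768, 0.0573, 0.0018]
eef_rot: [0.0, 1.0, 0.027, -0.0]
wrist_force: [-6.9, -1.0, 5.1]
opening: 0.602
grasp_force: 3.3
```

Call:
servo_tool(commands="0 0 0 2 0 0 0.6;0 0 0 2 0 0 0.6")

```text
time_s: 13.08
eef_pos: [0.5806, 0.0575, 0.0018]
eef_rot: [0.0, 1.0, 0.027, -0.0]
wrist_force: [-6.5, -0.6, 3.6]
opening: 0.6
grasp_force: 3.2
```

Call:
servo_tool(commands="0 0 0 2 0 0 0.6;0 0 0 0 0 0 0.6")

```text
time_s: 13.32
eef_pos: [0.5825, 0.0576, 0.0018]
eef_rot: [0.0, 1.0, 0.027, -0.0]
wrist_force: [-6.3, -1.0, 3.3]
opening: 0.599
grasp_force: 3.4
```

Still sliding at about 6 N, so it hasn't reached the stop. I'll take smaller steps and watch the force.

Call:
servo_tool(commands="0 0 0 1.5 0 0 0.6;0 0 0 0 0 0 0.6")

```text
time_s: 13.58
eef_pos: [0.5826, 0.0576, 0.0018]
eef_rot: [0.0, 1.0, 0.028, -0.002]
wrist_force: [-11.9, -1.9, 8.8]
opening: 0.598
grasp_force: 6.1
```

Call:
servo_tool(commands="0 0 0 1.5 0 0 0.6;0 0 0 0 0 0 0.6")

```text
time_s: 13.82
eef_pos: [0.5827, 0.0577, 0.0014]
eef_rot: [0.0, 1.0, 0.028, -0.003]
wrist_force: [-16.9, -2.1, 11.7]
opening: 0.6
grasp_force: 8.2
```

It stopped dead at x = 0.5827 (0.583 predicted) with the force climbing, so it is against the stop. I'll press once more to square it, then retreat and look.

Call:
servo_tool(commands="0 0 0 1.5 0 0 0.6;0 0 0 0 0 0 0.6;0 0 0 -4 0 0 0.6;0 0 0 -6 0 0 0.6;0 0 0 -30 0 0 0.6")

```text
time_s: 14.45
eef_pos: [0.5507, 0.0552, 0.003]
eef_rot: [0.001, 1.0, 0.027, 0.004]
wrist_force: [-0.6, 0.4, 0.0]
opening: 0.596
grasp_force: 0.0
```

Call:
servo_tool(commands="0 0 0 -40 0 -40 0.6;0 0 0 -40 0 -50 0.6;0 0 0 -10 0 -50 0.6;0 0 0 0 0 0 0.6")

```text
time_s: 14.95
eef_pos: [0.4624, 0.0503, 0.1454]
eef_rot: [0.001, 1.0, 0.027, 0.007]
wrist_force: [0.1, -0.2, 1.2]
opening: 0.603
grasp_force: 0.0
```

Run:
```python
from h import *
say()
c=calibration("wrist");np.save("w9.npy",np.array([c],dtype=object),allow_pickle=True)
a=camera("wrist");t=camera("top")[125:245,170:260];b=camera("scene")[110:210,150:290]
o=np.zeros((600,800,3),np.uint8);o[:300,:400]=cv2.resize(a,(400,300));o[300:585,:400]=cv2.resize(b,(400,285),interpolation=cv2.INTER_CUBIC);o[:533,400:]=cv2.resize(t,(400,533),interpolation=cv2.INTER_CUBIC)
cv2.imwrite("pics/v9.png",cv2.convertScaleAbs(o,alpha=1.3))
```

```text
t 14.95 p [0.4624 0.0503 0.1454] x [0.998 0.055 0.013] ang 0.055 z [ 0.014 -0.002 -1.   ] op 0.6 F [ 0.1 -0.2  1.2] q [-0.15  0.02  1.97 -0.    1.14  1.37]
```

View pics/v9.png

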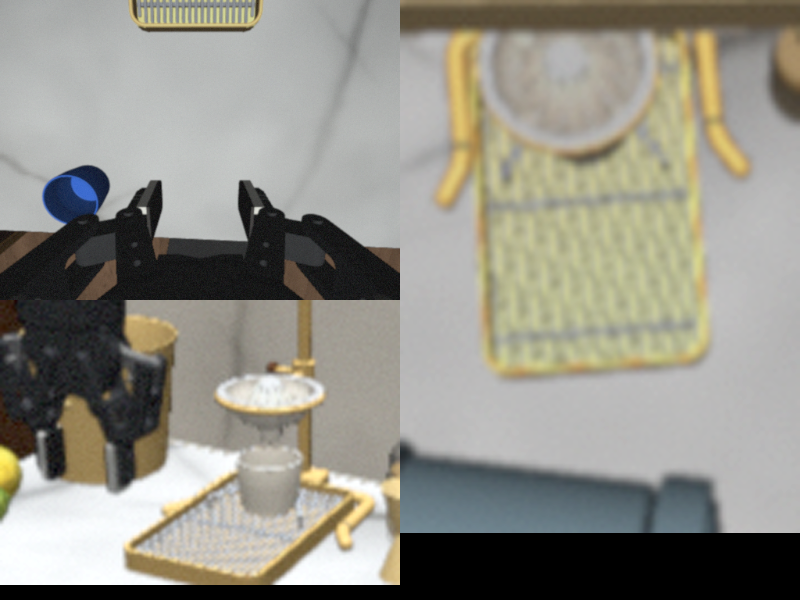

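The tray lies between the legs against the stop, with the cup upright under the spout. The tray and leg edges run parallel, and the gripper is clear.

```bash
python3 -c "
from bench import *
print(hand_in())"
```

```text
the job is handed in; nothing more can be done
None
```

The job is handed in at about 15 s of the 72 s: the cup is home in the fence, the tray is against the back stop with the cup under the spout, and the gripper is clear. I judged this from the camera views and the push forces; the hand-in returned no verdict.

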